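Make up two snack orders in divided crates

TASK

Make up two orders from the stock on the table: the green crate gets the yellow pastry, the red pot and the white pot; the grey crate gets the brown pastry and the green pot. In each crate lay the pastry flat, the way up it is now, on the white-lined side of the divider and stand the pots upright on the bare floor of the other side. Set everything down rather than dropping it, and leave the steel shaker and the blue tape roll where they stand.

Things in the scene. Friction and masses are not known exactly. Their poses are not given: they have to be found in the camera images.
- yellow_pastry_mid (a point): The yellow half-moon pastry, baked hard and rigid, lying flat and alone on the table: 100 long (its own y), 52 wide (its own x; straight edge at -x, curved edge at +x), 34 thick, about 0.1 kg. To grip, close across the 52 mm width at its middle, where both sides are flat and upright over 44 mm of its length. This point is its centre, 17 mm above its flat underside; z is up.
- brown_pastry_mid (a point): The dark brown half-moon pastry, baked hard and rigid, lying flat and alone on the table: 100 long (its own y), 52 wide (its own x; straight edge at -x, curved edge at +x), 34 thick, about 0.1 kg. To grip, close across the 52 mm width at its middle, where both sides are flat and upright over 44 mm of its length. This point is its centre, 17 mm above its flat underside; z is up.
- red_pot_mid (a point): The red sealed sauce pot with a pale paper band: an upright solid cylinder 44 in diameter and 60 high, about 0.1 kg, z up. This point is its centre, 30 mm above its underside.
- green_pot_mid (a point): The light green sealed sauce pot with a pale paper band: an upright solid cylinder 44 in diameter and 60 high, about 0.1 kg, z up. This point is its centre, 30 mm above its underside.
- white_pot_mid (a point): The white sealed sauce pot with a pale paper band: an upright solid cylinder 44 in diameter and 60 high, about 0.1 kg, z up. This point is its centre, 30 mm above its underside.
- green_crate: The dark green crate, open on top, fixed to the table: 140 deep (its x) by 240 wide (its y), 45 high, walls 4 and floor 4 thick. Its origin is the centre of its underside; z is up. A 4 mm divider as high as the walls runs along its x axis through the middle and makes two bays, each 132 by 114 inside, centred 59 to either side of the origin along its y. The bay on its +y side has a white paper liner (no thickness to speak of), the bay on its -y side has a bare green floor.
- grey_crate: The grey crate, open on top, fixed to the table: 140 deep (its x) by 240 wide (its y), 45 high, walls 4 and floor 4 thick. Its origin is the centre of its underside; z is up. A 4 mm divider as high as the walls runs along its x axis through the middle and makes two bays, each 132 by 114 inside, centred 59 to either side of the origin along its y. The bay on its -y side has a white paper liner (no thickness to speak of), the bay on its +y side has a bare grey floor.
- shaker_mid (a point): Bystander, to be left alone: a loose steel shaker, a cylinder 56 in diameter and 80 high, standing among the stock. This point is its centre, 40 above the table.
- tape_roll_mid (a point): Bystander, to be left alone: a loose blue roll of tape lying flat among the stock, 90 in outer diameter, 40 high. This point is its centre, 20 above the table.

How it is judged:
At the end, for the whole second after the job is handed in: Each order complete in its crate, pastries on the lined side, pots on the bare side, each resting on the crate floor (height within 6 mm), level or upright within 0.15 rad, released and at rest; shaker and tape roll upright, within 25 mm of their starts (y of yellow_pastry_mid in the frame of green_crate between 0.01 and 0.11 m and x of yellow_pastry_mid in the frame of green_crate between -0.06 and 0.06 m and z of yellow_pastry_mid in the frame of green_crate between 0.015 and 0.027 m and angle between each of yellow_pastry_mid, red_pot_mid, white_pot_mid, brown_pastry_mid, green_pot_mid's own z axis and vertical below 0.15 rad and linear speed of each of yellow_pastry, red_pot, white_pot, brown_pastry, green_pot below 0.02 m/s and angular speed of each of yellow_pastry, red_pot, white_pot, brown_pastry, green_pot below 0.2 rad/s and y of red_pot_mid in the frame of green_crate between -0.11 and -0.01 m and x of red_pot_mid in the frame of green_crate between -0.06 and 0.06 m and z of red_pot_mid in the frame of green_crate between 0.028 and 0.04 m and y of white_pot_mid in the frame of green_crate between -0.11 and -0.01 m and x of white_pot_mid in the frame of green_crate between -0.06 and 0.06 m and z of white_pot_mid in the frame of green_crate between 0.028 and 0.04 m and y of brown_pastry_mid in the frame of grey_crate between -0.11 and -0.01 m and x of brown_pastry_mid in the frame of grey_crate between -0.06 and 0.06 m and z of brown_pastry_mid in the frame of grey_crate between 0.015 and 0.027 m and y of green_pot_mid in the frame of grey_crate between 0.01 and 0.11 m and x of green_pot_mid in the frame of grey_crate between -0.06 and 0.06 m and z of green_pot_mid in the frame of grey_crate between 0.028 and 0.04 m and distance of each of shaker_mid, tape_roll_mid from where it was at the start of the episode below 0.025 m and angle between each of shaker_mid, tape_roll_mid's own z axis and vertical below 0.3 rad); the robot touches nothing.
It fails at once if a pastry or pot is dropped (falls free of the fingers for more than about 25 mm) ((linear speed of yellow_pastry above 0.7 m/s and contact force between the fingers and yellow_pastry below 0.05 N) or (linear speed of brown_pastry above 0.7 m/s and contact force between the fingers and brown_pastry below 0.05 N) or (linear speed of red_pot above 0.7 m/s and contact force between the fingers and red_pot below 0.05 N) or (linear speed of green_pot above 0.7 m/s and contact force between the fingers and green_pot below 0.05 N) or (linear speed of white_pot above 0.7 m/s and contact force between the fingers and white_pot below 0.05 N)).
It fails at once if the shaker or the tape roll is shifted by more than 25 mm or knocked over (distance of any of shaker_mid, tape_roll_mid from where it was at the start of the episode above 0.025 m or angle between any of shaker_mid, tape_roll_mid's own z axis and vertical above 0.5 rad).
It also fails if it takes over 141 s, if anything falls off the work surface, if the arm or the gripper's body presses on something with over 40 N, if the wrist force passes 120 N, or if a joint passes its speed limit or range.

ROBOT

A 6-joint arm with a two-finger parallel gripper is mounted at the origin on the work surface. World frame = base frame: x ahead of the robot, y to its left, z up, the work surface at z = 0. Lengths are in m, angles in rad, forces in N, time in s.
With the tool pointing down it reaches from about 0.35 to 0.975 m from the base axis. Payload 4.9 kg.
Tool frame: the origin (TCP) lies on the front face of the gripper's body, between the roots of the fingers; the fingertips stand ctrl.tip_extent ahead of it and the grasp point (between the pads) lies 54 mm ahead of it (ctrl.tip_extent is the distance from the TCP to the fingertips, in m); z points along the fingers, y is the line along which they close (so a half turn about z gives the same grasp; the last joint's range is limited). The gripper opens to 85 mm and grips with 20 to 120 N. Pads are 22 mm wide; open, the fingers measure 114 mm over their backs; the gripper's body (76 mm by 85 mm) begins 54 mm behind the grasp point. The pads swing forward as they close: fully open they stand 13 mm farther back than shut.
Start: joints at [-1.309, 0.053, 1.613, -0, 1.476, -0.119], TCP at [0.232, -0.58, 0.304] pointing down, gripper open.
Joint ranges: [-3.01, 3.01], [-1.01, 2.22], [0.06, 2.58], [-1.02, 4.17], [0.09, 2.62], [-3.14, 3.14]. Speed limits (rad/s): [2.57, 2.57, 3.14, 3.14, 3.14, 3.14].

INTERFACE

Orientations are given as a rotation vector (axis times angle).
In Python, from station import ctrl gives the robot as it stands.
- The arm moves only by the tool apply_moves, never from a script. Its argument "rows" is one flat list of numbers, 6 for each row, row after row: the shift along the tool's x, y, z normalised to -1 to 1, where 1 is 0.6 m, then the turn, a rotation vector about the tool's x, y, z normalised to -1 to 1, where 1 is 90 degrees. A call has 1 to 20 rows; each row is the pose to reach, as a shift and turn from the pose commanded when the call began, along the tool's axes at that moment; what a row does not reach only later rows make up. A row lasts 1/10 s, in which the tool goes at most 50 mm and 8.59 degrees, less where a joint would pass 70% of its speed; a pose out of reach is approached as far as the arm can. A call with a number of a shift or a turn outside -1 to 1 is refused whole. A call with a gripper value outside its range is refused whole. "grip" is the opening, from 0 (shut) to 1 (fully open), set as the call begins (left out, the last holds). The fingers move at their own pace and stop on an object; "grip_force" is the grip in N (left out, the last holds). Time passes only in rows, so rows that repeat a pose let the fingers close. It gives the time, the measured TCP pose, the force, the opening and the grip force at its end, in the units of the state.
- ctrl.get_obs(): the state, without advancing time (a new reading comes with each control period).
- ctrl.get_image(name): name is "scene" or "top"; returns (picture, depth): 420x560x3 uint8, blue, green, red; 420x560 float32, m along the optical axis (not along the pixel's ray), 0 where there is no reading.
- ctrl.camera_model(name): a dict with "mtx" (3x3 intrinsics, pixels), "k1" (the pictures are not rectified: a ray, as slopes to the right and down, at radius r is drawn at 1 + k1 r^2 times it, then the intrinsics apply), "R" (3x3) and "t" (3): a world point X has camera coordinates R X + t. Camera axes: x right, y down, z forward; pixel columns grow to the right and rows downward; lengths in m; the calibration is good to about 2 mm. A picture is of the moment at which its call begins. camera_model takes no time and is no camera call.
- ctrl.finish_job(): hands the job in; it is judged then, once.
The state is a dict: "t": time; "q": joint angles; "dq": joint speeds; "effort": joint torques, N m; "tool_pos": TCP position; "tool_rot": TCP orientation; "contact_force": force on the tool from outside, world axes, zero at the start; "wrist_torque": the same for the moment, N m; "opening": finger opening in m; "grip_force": force on a finger pad.
Only numpy, scipy, OpenCV 4.12 (cv2) and the standard library are available. Lean on these libraries where they do the work, as an engineer would, in place of code of your own. Each camera call takes 0.05 s, during which the arm holds its last target. There are 200 camera calls.

## Working session

There is one attempt and no reset: what is moved stays moved. The work goes in short steps, Python scripts to look and compute and a tool call to move; the robot and the scene stay as the last step left them, time stands still between calls to the robot, and variables do not carry over. Pictures are saved under pics/ and viewed, at most 14 in all, crops included, and the job is handed in when it is done.

Besides the shell and the picture viewer there is one more tool, called after "Call:" as name(argument=value, ...) on one line, values as JSON. apply_moves: Moves the arm, as the interface text tells. Its arguments: {"type":"object","properties":{"rows":{"type":"array","items":{"type":"number"}},"grip":{"type":"number"},"grip_force":{"type":"number"}},"required":["rows"]}

```bash
mkdir -p pics
python3 - <<'E'
from station import ctrl
import cv2,numpy as np
o=ctrl.get_obs();print(o['t'],o['tool_pos'],o['tool_rot'],o['opening'],ctrl.tip_extent)
for n in('top','scene'):
    p,d=ctrl.get_image(n);cv2.imwrite(f'pics/{n}0.png',p);np.savez(f'{n}0.npz',p=p,d=d)
    m=ctrl.camera_model(n);print(n,m)
E
```

```text
0.0 [ 0.23217768 -0.57977363  0.30266271] [-3.08283441e+00 -5.94139474e-01  2.11376595e-04] 0.08524842697477125 0.0726
top {'mtx': array([[383.70001895,   0.        , 276.57197594],
       [  0.        , 383.70001895, 204.26572243],
       [  0.        ,   0.        ,   1.        ]]), 'k1': -0.0421624706363876, 'R': array([[ 0.02861306, -0.99957639, -0.0053236 ],
       [-0.995628  , -0.02802549, -0.08910362],
       [ 0.08891668,  0.00784986, -0.99600813]]), 't': array([-0.0141966 ,  0.50731474,  0.85819625])}
scene {'mtx': array([[385.15876355,   0.        , 285.13203868],
       [  0.        , 385.15876355, 211.53361659],
       [  0.        ,   0.        ,   1.        ]]), 'k1': -0.08842035903071237, 'R': array([[ 0.76121271,  0.64818669,  0.02022939],
       [ 0.47816143, -0.53992077, -0.69271004],
       [-0.43808316,  0.5369726 , -0.72093243]]), 't': array([-0.3776963 , -0.20987375,  1.14974699])}
```

View pics/top0.png

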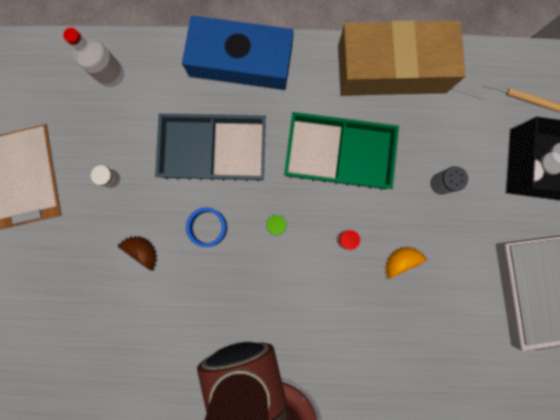

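View pics/scene0.png

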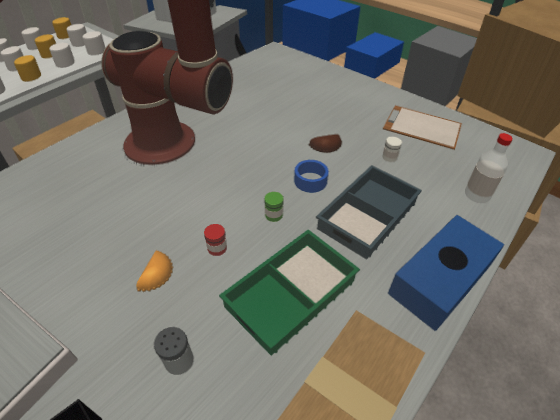

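Top view: grey crate (211,147) with its liner on the right, green crate (343,151) with its liner on the left. Yellow is at (405,264), brown (138,252), red (349,240), green pot (276,225), white pot (101,176), shaker (452,180), tape (206,227). The scene view agrees.

```bash
cat > h.py <<'E'
import numpy as np,cv2
from station import ctrl
def rays(n,uv):
    m=ctrl.camera_model(n);K=np.array(m['mtx']);uv=np.asarray(uv,float).reshape(-1,1,2)
    r=cv2.undistortPoints(uv,K,np.array([m['k1'],0,0,0,0.])).reshape(-1,2)
    return np.c_[r,np.ones(len(r))],np.array(m['R']),np.array(m['t'])
def plane(n,uv,z):
    r,R,t=rays(n,uv);C=-R.T@t;w=r@R
    return C+w*((z-C[2])/w[:,2])[:,None]
def cloud(n,d):
    h,w=d.shape;v,u=np.mgrid[:h,:w]
    r,R,t=rays(n,np.c_[u.ravel(),v.ravel()])
    return ((r*d.reshape(-1,1)-t)@R).reshape(h,w,3)
E
python3 - <<'E'
from h import *
z=np.load('top0.npz');p,d=z['p'],z['d'];P=cloud('top',d)
for n,(u,v) in dict(table=(300,320),table2=(480,280)).items(): print(n,P[v,u])
hsv=cv2.cvtColor(p,cv2.COLOR_BGR2HSV)
def rep(n,u,v,r,zp,lo,hi,col=None):
    m=np.zeros(d.shape,np.uint8);m[v-r:v+r+1,u-r:u+r+1]=1
    m=m.astype(bool)&(P[...,2]>lo)&(P[...,2]<hi)
    k=np.argwhere(m)[:,::-1]
    X=plane('top',k,zp)[:,:2]
    c=cv2.minEnclosingCircle(X.astype(np.float32)*1000);q=cv2.minAreaRect(X.astype(np.float32)*1000)
    print(n,len(k),'zmed %.4f zmax %.4f'%(np.median(P[m][:,2]),P[m][:,2].max()),'mean',X.mean(0).round(4),'circ',np.round(c[0],1),round(c[1],1),'rect',np.round(q[0],1),np.round(q[1],1),round(q[2],1))
rep('white',101,176,20,.06,.045,.075)
rep('red',349,240,18,.06,.045,.075)
rep('gpot',276,225,18,.06,.045,.075)
rep('shaker',452,180,25,.08,.065,.1)
rep('tape',206,227,27,.04,.025,.06)
rep('yel',405,262,28,.034,.02,.05)
rep('brown',138,250,28,.034,.02,.05)
rep('grey',211,147,62,.045,.036,.055)
rep('green',343,151,62,.045,.036,.055)
for n,(u,v) in dict(grey=(211,147),green=(343,151)).items():
    # liner direction
    r=62;s=hsv[v-r:v+r,u-r:u+r];P_=P[v-r:v+r,u-r:u+r]
    m=(s[...,2]>120)&(s[...,1]<80)&(P_[...,2]>-.004)&(P_[...,2]<.012)&(np.abs(s[...,0].astype(int)-13)<10);print(n,'liner',m.sum(),P_[m].mean(0))
for n in((405,262),(138,250)):
    u,v=n;r=24
    print((P[v-r:v+r:4,u-r:u+r:4,2]*1000).round().astype(int))
E
```

```text
table [ 0.24393389 -0.06111156  0.00077508]
table2 [ 0.34535582 -0.47909759  0.00246018]
white 355 zmed 0.0599 zmax 0.0646 mean [0.5589 0.3944] circ [558.4 394.7] 25.3 rect [559.4 395.1] [49.1 44.5] 73.3
red 349 zmed 0.0603 zmax 0.0643 mean [ 0.431  -0.1613] circ [ 431.1 -161.4] 23.3 rect [ 430.5 -161.4] [43.5 45.9] 0.9
gpot 326 zmed 0.0604 zmax 0.0645 mean [4.589e-01 1.000e-04] circ [4.59e+02 2.00e-01] 22.4 rect [ 4.587e+02 -1.000e-01] [43.3 43.3] 46.7
shaker 546 zmed 0.0806 zmax 0.0850 mean [ 0.5696 -0.3851] circ [ 568.4 -385.3] 30.3 rect [ 569.5 -384.4] [54.9 57.9] 1.7
tape 523 zmed 0.0398 zmax 0.0456 mean [0.4498 0.1596] circ [449.9 158.5] 45.8 rect [449.4 159.2] [87.5 90.1] 2.3
yel 635 zmed 0.0307 zmax 0.0375 mean [ 0.3871 -0.292 ] circ [ 372.5 -298.7] 45.2 rect [ 390.7 -289.7] [46.9 90.5] 26.2
brown 622 zmed 0.0302 zmax 0.0383 mean [0.3924 0.311 ] circ [385.6 317. ] 44.9 rect [395.7 310.5] [89.2 44.8] 57.1
grey 1550 zmed 0.0449 zmax 0.0508 mean [0.636  0.1593] circ [632.7 154.7] 144.7 rect [600.2 154.7] [220.5 247.8] 0.3
green 1563 zmed 0.0451 zmax 0.0506 mean [ 0.6408 -0.1505]
[... 411 characters left out ...]
1  1 15 26 32 31 35 34 37 33 30  0]
 [ 0  7 20 27 32 33 36 34 30  3  2  4]
 [ 0  1 18 31 33 37 27  2  3  0  1  0]
 [ 0 -1 20 30 24  2  1  2  2  3 -3  5]
 [ 0  4 17  1  1  0 -1  2  2  0  1  0]
 [ 1  1 -1  2  3  1  2 -3  1  0  1 -2]]
[[ 0 -1 -1  2  0 -1  0 -1 -1  2  0 -1]
 [ 2  0  0  0  0  2 -2 -1  0  0  2  2]
 [-2  0  1 -1 -2  0 -1 -1  1  1 -2 -1]
 [ 1  2  1  9 19 22 18 12  0  2  1  0]
 [-2  0 24 27 32 29 29 28 17  6  1 -2]
 [ 2 23 28 34 34 34 31 31 28 16  9  1]
 [ 3 -2 24 33 34 36 33 33 30 22  9  2]
 [ 1  0  2  1 31 32 33 30 32 24 14  2]
 [ 1  2  1 -1 -3 30 32 30 32 26 16  0]
 [ 1 -1 -2 -1  0  0 -1 32 28 27 14  3]
 [ 2 -1  1 -1  2  0 -1  0 23 18  3 -1]
 [ 2  0  3 -3 -1 -2  0  2  3  1 -1 -3]]
```

Run:
```python
from h import *
z=np.load('top0.npz');p,d=z['p'],z['d'];P=cloud('top',d)
hsv=cv2.cvtColor(p,cv2.COLOR_BGR2HSV)
for n,u,v in(('grey',211,147),('green',343,151)):
    m=np.zeros(d.shape,np.uint8);m[v-42:v+42,u-62:u+62]=1
    m=m*((P[...,2]>.036)&(P[...,2]<.055)).astype(np.uint8)
    k,l,s,_=cv2.connectedComponentsWithStats(m);i=1+np.argmax(s[1:,4])
    X=plane('top',np.argwhere(l==i)[:,::-1],.045)[:,:2].astype(np.float32)*1000
    q=cv2.minAreaRect(X);print(n,len(X),np.round(q[0],1),np.round(q[1],1),round(q[2],2))
for n,u,v in(('yel',405,262),('brown',138,250)):
    m=np.zeros(d.shape,np.uint8);m[v-28:v+28,u-28:u+28]=1
    m=m*(hsv[...,1]>110).astype(np.uint8)*(P[...,2]>.006)
    m=m.astype(np.uint8);k,l,s,_=cv2.connectedComponentsWithStats(m);i=1+np.argmax(s[1:,4])
    X=P[l==i][:,:2].astype(np.float32)*1000
    q=cv2.minAreaRect(X);b=cv2.boxPoints(q);mean=X.mean(0)
    print(n,len(X),np.round(q[0],1),np.round(q[1],1),round(q[2],2),'mean',mean.round(1))
    # long axis from rect, own x sign = from centre away from mean (mean is nearer straight edge)
    e=[b[1]-b[0],b[2]-b[1]];L=max(e,key=np.linalg.norm);L/=np.linalg.norm(L);N=np.array([-L[1],L[0]])
    Y=X-q[0];print(' long',L.round(3),'N',N.round(3),'mean along N',(Y@N).mean(), 'N range at |s|<15',[np.percentile((Y@N)[abs(Y@L)<15],a).round(1) for a in(1,99)],'at |s|>40',[np.percentile((Y@N)[abs(Y@L)>38],a).round(1) for a in(5,95)])
```

```text
grey 1522 [635.5 154.9] [149.9 247.9] 0.24
green 1512 [ 634.1 -144.3] [249.3 149.9] 84.19
yel 766 [ 386.4 -174.8] [339.   73.3] 87.91 mean [ 387.1 -289.5]Traceback (most recent call last):
  File "<stdin>", line 19, in <module>
    return _quantile_unchecked(
        a, q, axis, out, overwrite_input, method, keepdims, weights)
    return _ureduce(a,
                    func=_quantile_ureduce_func,
    ...<5 lines>...
                    overwrite_input=overwrite_input,
                    method=method)
    r = func(a, **kwargs)
    result = _quantile(arr,
                       quantiles=q,
    ...<2 lines>...
                       out=out,
                       weights=wgt)
    slices_having_nans = np.isnan(arr[-1, ...])
                                  ~~~^^^^^^^^^
IndexError: index -1 is out of bounds for axis 0 with size 0
```

Run:
```python
from h import *
z=np.load('top0.npz');p,d=z['p'],z['d'];P=cloud('top',d)
hsv=cv2.cvtColor(p,cv2.COLOR_BGR2HSV)
for n,u,v in(('yel',405,262),('brown',138,250)):
    m=np.zeros(d.shape,np.uint8);m[v-28:v+28,u-28:u+28]=1
    m=m*((hsv[...,1]>110)&(P[...,2]>.006)&(P[...,2]<.045))
    m=m.astype(np.uint8);k,l,s,_=cv2.connectedComponentsWithStats(m);i=1+np.argmax(s[1:,4])
    X=P[l==i][:,:2].astype(np.float32)*1000
    q=cv2.minAreaRect(X);b=cv2.boxPoints(q);mean=X.mean(0)
    print(n,len(X),np.round(q[0],1),np.round(q[1],1),round(q[2],2),'mean',mean.round(1))
    L=max([b[1]-b[0],b[2]-b[1]],key=np.linalg.norm);L/=np.linalg.norm(L);N=np.array([-L[1],L[0]])
    Y=X-q[0];w=Y@N
    print(' long',L.round(3),'N',N.round(3),'mean N',w.mean(),*[(a,np.percentile(w[(abs(Y@L)>a)&(abs(Y@L)<a+10)],[1,99]).round(1)) for a in(0,15,30,40)])
from scipy.spatial.transform import Rotation as Ro
print(Ro.from_rotvec(ctrl.get_obs()['tool_rot']).as_matrix().round(4))
```

```text
yel 765 [ 390.6 -292.3] [49.5 98.4] 27.16 mean [ 387.  -289.9]
 long [ 0.456 -0.89 ] N [0.89  0.456] mean N -2.082953353678664 (0, array([-23.9,  23.7])) (15, array([-23.1,  19.8])) (30, array([-23.3,  11.2])) (40, array([-24.8,  -0.2]))
brown 665 [395.4 309.2] [90.4 45.6] 55.31 mean [392.5 308.6]
 long [0.569 0.822] N [-0.822  0.569] mean N 2.083943883226645 (0, array([-21.9,  21.1])) (15, array([-18.3,  21.6])) (30, array([-8.4, 22.1])) (40, array([ 2.2, 22.5]))
[[ 9.284e-01  3.717e-01 -5.000e-04]
 [ 3.717e-01 -9.284e-01  1.900e-03]
 [ 2.000e-04 -1.900e-03 -1.000e+00]]
```

```bash
cat >> h.py <<'E'
from scipy.spatial.transform import Rotation as Ro
def go(*wps):
    """each waypoint x,y,z,phi_deg -> normalised row from the pose now"""
    o=ctrl.get_obs();R=Ro.from_rotvec(o['tool_rot']);p=o['tool_pos']
    for x,y,z,f in wps:
        c,s=np.cos(np.radians(f)),np.sin(np.radians(f))
        T=Ro.from_matrix(np.array([[c,s,0],[s,-c,0],[0,0,-1.]]))
        print((R.inv().apply(np.array([x,y,z])-p)/.6).round(4),((R.inv()*T).as_rotvec()/(np.pi/2)).round(4))
E
python3 -c "
from h import *
go((.3905,-.2915,.18,-63))"
```

```text
[ 0.4235 -0.3476  0.2053] [-1.100e-03  8.000e-04  9.424e-01]
```

Call:
apply_moves(rows=[0.4235,-0.3476,0.2053,0,0,0.9424,0.4235,-0.3476,0.2053,0,0,0.9424,0.4235,-0.3476,0.2053,0,0,0.9424,0.4235,-0.3476,0.2053,0,0,0.9424,0.4235,-0.3476,0.2053,0,0,0.9424,0.4235,-0.3476,0.2053,0,0,0.9424,0.4235,-0.3476,0.2053,0,0,0.9424,0.4235,-0.3476,0.2053,0,0,0.9424,0.4235,-0.3476,0.2053,0,0,0.9424,0.4235,-0.3476,0.2053,0,0,0.9424,0.4235,-0.3476,0.2053,0,0,0.9424,0.4235,-0.3476,0.2053,0,0,0.9424,0.4235,-0.3476,0.2053,0,0,0.9424,0.4235,-0.3476,0.2053,0,0,0.9424], grip=1)

```text
t: 1.5
tool_pos: [0.3906, -0.2923, 0.1807]
tool_rot: [-2.679, 1.64, 0.0]
contact_force: [-0.2, 0.3, 0.3]
opening: 0.085
grip_force: 0.0
```

Run:
```python
from h import *
o=ctrl.get_obs();print(o['t'],o['tool_pos'],o['contact_force'],o['q'])
go((.3905,-.2915,.18,-63),(.3905,-.2915,.1,-63),(.3905,-.2915,.078,-63))
p,d=ctrl.get_image('top');cv2.imwrite('pics/top1.png',cv2.resize(p[150:350,280:520],None,fx=3,fy=3))
```

```text
1.5 [ 0.3905731  -0.29229889  0.18071103] [-0.24567422  0.33490612  0.29058897] [-7.95164191e-01 -1.71474519e-01  2.04023717e+00  1.32900157e-05
  1.27287385e+00  1.87429824e+00]
[-0.0012 -0.0005  0.0012] [0.     0.     0.0006]
[-0.0012 -0.0005  0.1345] [0.     0.     0.0006]
[-0.0012 -0.0005  0.1712] [0.     0.     0.0006]
```

View pics/top1.png

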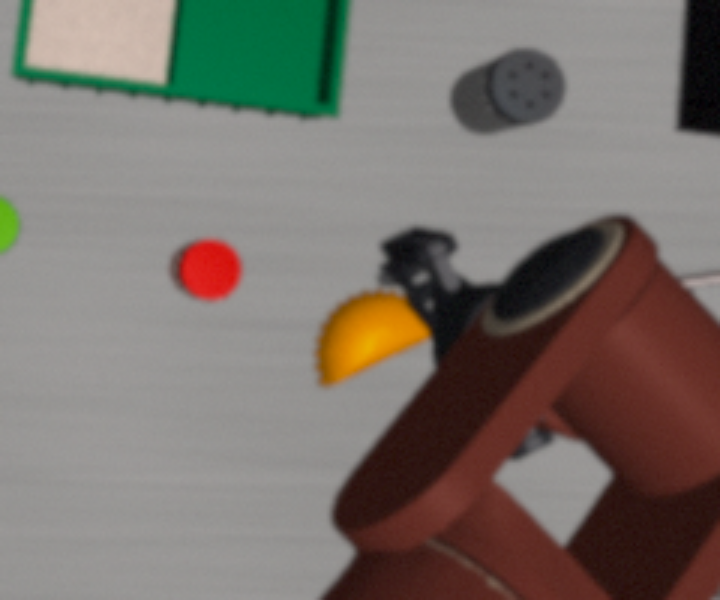

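Over the pastry, with the fingers at crop (415,250) and (530,440) straddling it across its width. That fits once parallax is allowed for, so I'm descending.

Call:
apply_moves(rows=[-0.0012,-0.0005,0.06,0,0,0,-0.0012,-0.0005,0.11,0,0,0,-0.0012,-0.0005,0.14,0,0,0,-0.0012,-0.0005,0.16,0,0,0,-0.0012,-0.0005,0.171,0,0,0,-0.0012,-0.0005,0.171,0,0,0])

```text
t: 2.15
tool_pos: [0.3905, -0.2913, 0.0777]
tool_rot: [-2.679, 1.641, 0.001]
contact_force: [-0.4, 0.5, 1.4]
opening: 0.0857
grip_force: 0.0
```

Call:
apply_moves(rows=[0,0,0,0,0,0,0,0,0,0,0,0,0,0,0,0,0,0,0,0,0,0,0,0,0,0,0,0,0,0,0,0,0,0,0,0,0,0,0,0,0,0,0,0,0,0,0,0], grip=0.4, grip_force=30)

```text
t: 2.95
tool_pos: [0.3913, -0.2921, 0.0794]
tool_rot: [2.678, -1.641, 0.003]
contact_force: [-0.8, 0.1, 6.0]
opening: 0.0515
grip_force: 33.6
```

```bash
python3 -c "
from h import *
go((.3905,-.2915,.2,-63),(.640,-.0853,.2,-5.8))"
```

```text
[-0.0011  0.0006 -0.2009] [-0.0004 -0.0014  0.0001]
[-0.1184 -0.5259 -0.2009] [ 3.000e-04 -1.500e-03 -6.355e-01]
```

Call:
apply_moves(rows=[0,0,-0.02,0,0,0,0,0,-0.06,0,0,0,0,0,-0.12,0,0,0,0,0,-0.18,0,0,0,0,0,-0.2,0,0,0,-0.1184,-0.5259,-0.2,0,0,-0.6355,-0.1184,-0.5259,-0.2,0,0,-0.6355,-0.1184,-0.5259,-0.2,0,0,-0.6355,-0.1184,-0.5259,-0.2,0,0,-0.6355,-0.1184,-0.5259,-0.2,0,0,-0.6355,-0.1184,-0.5259,-0.2,0,0,-0.6355,-0.1184,-0.5259,-0.2,0,0,-0.6355,-0.1184,-0.5259,-0.2,0,0,-0.6355,-0.1184,-0.5259,-0.2,0,0,-0.6355,-0.1184,-0.5259,-0.2,0,0,-0.6355])

```text
t: 4.45
tool_pos: [0.6384, -0.0854, 0.1971]
tool_rot: [-3.137, 0.162, 0.003]
contact_force: [-0.6, -0.4, -1.1]
opening: 0.0517
grip_force: 32.8
```

Run:
```python
from h import *
print(ctrl.get_obs()['tool_pos'])
go((.640,-.0853,.0845,-5.8))
p,d=ctrl.get_image('scene');cv2.imwrite('pics/s2.png',p)
```

```text
[ 0.63838598 -0.08542742  0.19708365]
[ 0.003  -0.0005  0.1876] [ 0.      0.0013 -0.0011]
```

View pics/s2.png

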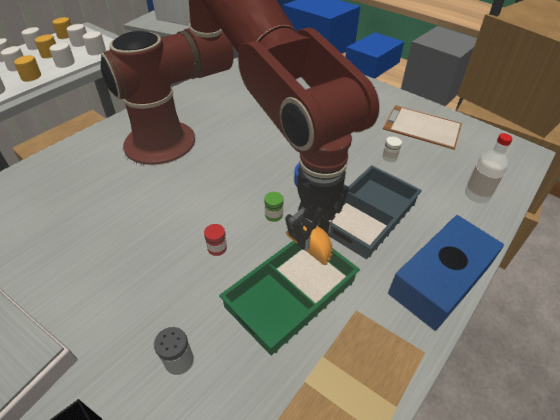

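The pastry is held level at (316,243), above the green crate's lined bay. Lowering it.

Call:
apply_moves(rows=[0.003,0,0.06,0,0,0,0.003,0,0.11,0,0,0,0.003,0,0.145,0,0,0,0.003,0,0.165,0,0,0,0.003,0,0.178,0,0,0,0.003,0,0.185,0,0,0,0.003,0,0.1875,0,0,0,0.003,0,0.1875,0,0,0])

```text
t: 5.3
tool_pos: [0.6419, -0.0852, 0.0866]
tool_rot: [3.137, -0.159, 0.002]
contact_force: [-0.2, -0.1, -0.7]
opening: 0.0517
grip_force: 32.8
```

Call:
apply_moves(rows=[0,0,0.0005,0,0,0,0,0,0.0005,0,0,0,0,0,0.0005,0,0,0,0,0,0.0005,0,0,0,0,0,0.0005,0,0,0], grip=0.73)

```text
t: 5.8
tool_pos: [0.6414, -0.085, 0.0855]
tool_rot: [3.138, -0.159, 0.0]
contact_force: [-0.7, -0.6, 1.5]
opening: 0.0624
grip_force: 0.0
```

```bash
python3 -c "
from h import *
go((.6415,-.085,.18,-5.8),(.431,-.1613,.18,-5.8),(.431,-.1613,.090,-5.8))"
```

```text
[ 0.0003  0.     -0.1575] [ 0.     -0.0001 -0.    ]
[-0.3359  0.162  -0.1576] [ 0.     -0.0001 -0.    ]
[-0.3359  0.162  -0.0076] [ 0.     -0.0001 -0.    ]
```

Call:
apply_moves(rows=[0,0,-0.03,0,0,0,0,0,-0.1,0,0,0,0,0,-0.1575,0,0,0,0,0,-0.1575,0,0,0])

```text
t: 6.2
tool_pos: [0.645, -0.0858, 0.1888]
tool_rot: [3.135, -0.159, 0.021]
contact_force: [-0.3, -1.3, 0.5]
opening: 0.0625
grip_force: 0.0
```

Call:
apply_moves(rows=[-0.336,0.162,0,0,0,0,-0.336,0.162,0,0,0,0,-0.336,0.162,0,0,0,0,-0.336,0.162,0,0,0,0,-0.336,0.162,0,0,0,0,-0.336,0.162,0,0,0,0,-0.336,0.162,0,0,0,0], grip=1)

```text
t: 6.9
tool_pos: [0.431, -0.1615, 0.1805]
tool_rot: [3.137, -0.161, 0.003]
contact_force: [-0.0, 0.4, 1.0]
opening: 0.0852
grip_force: 0.0
```

Run:
```python
from h import *
print(ctrl.get_obs()['tool_pos'],ctrl.get_obs()['opening'])
go((.431,-.1613,.090,-5.8))
p,d=ctrl.get_image('scene');cv2.imwrite('pics/s3.png',p)
```

```text
[ 0.43098789 -0.16152917  0.18050216] 0.08523252465439635
[-0.0003 -0.0004  0.1508] [ 0.0002 -0.001  -0.0007]
```

View pics/s3.png

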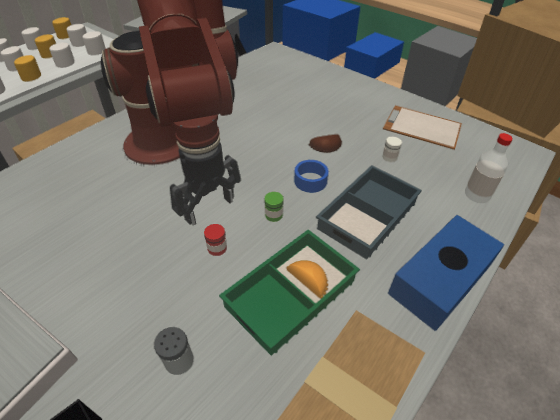

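The yellow pastry lies flat at (307,277) in the lined bay. The open gripper is above the red pot at (216,239). Next is the red pot.

Call:
apply_moves(rows=[0,0,0.06,0,0,0,0,0,0.1,0,0,0,0,0,0.13,0,0,0,0,0,0.145,0,0,0,0,0,0.151,0,0,0,0,0,0.151,0,0,0])

```text
t: 7.55
tool_pos: [0.4315, -0.1612, 0.0894]
tool_rot: [-3.138, 0.158, 0.0]
contact_force: [-1.2, 0.0, 0.4]
opening: 0.0854
grip_force: 0.0
```

Call:
apply_moves(rows=[0,0,0,0,0,0,0,0,0,0,0,0,0,0,0,0,0,0,0,0,0,0,0,0,0,0,0,0,0,0,0,0,0,0,0,0,0,0,0,0,0,0], grip=0.3)

```text
t: 8.25
tool_pos: [0.4315, -0.1617, 0.0902]
tool_rot: [3.137, -0.159, 0.002]
contact_force: [-0.2, 0.4, 6.4]
opening: 0.0433
grip_force: 30.7
```

```bash
python3 -c "
from h import *
go((.431,-.1613,.2,-5.8),(.5962,-.1995,.2,-5.8))"
```

```text
[-0.0007 -0.0004 -0.183 ] [ 0.0003 -0.0009 -0.0001]
[ 0.2797  0.0351 -0.1826] [ 0.0003 -0.0009 -0.0001]
```

Call:
apply_moves(rows=[0,0,-0.03,0,0,0,0,0,-0.09,0,0,0,0,0,-0.16,0,0,0,0,0,-0.183,0,0,0,0.28,0.035,-0.183,0,0,0,0.28,0.035,-0.183,0,0,0,0.28,0.035,-0.183,0,0,0,0.28,0.035,-0.183,0,0,0,0.28,0.035,-0.183,0,0,0,0.28,0.035,-0.183,0,0,0])

```text
t: 9.25
tool_pos: [0.595, -0.1988, 0.1972]
tool_rot: [-3.136, 0.159, 0.005]
contact_force: [-0.4, -0.3, -0.9]
opening: 0.043
grip_force: 30.8
```

```bash
python3 -c "
from h import *
print(ctrl.get_obs()['tool_pos'])
go((.5962,-.1995,.0955,-5.8))"
```

```text
[ 0.59503045 -0.19882494  0.19720153]
[0.0026 0.0011 0.1695] [-0.0006  0.002   0.    ]
```

Call:
apply_moves(rows=[0.002,0.001,0.06,0,0,0,0.002,0.001,0.1,0,0,0,0.002,0.001,0.135,0,0,0,0.002,0.001,0.155,0,0,0,0.002,0.001,0.165,0,0,0,0.002,0.001,0.17,0,0,0,0.002,0.001,0.172,0,0,0,0.002,0.001,0.172,0,0,0])

```text
t: 10.05
tool_pos: [0.5976, -0.2002, 0.0969]
tool_rot: [3.137, -0.159, 0.003]
contact_force: [-0.0, 0.3, -0.6]
opening: 0.0433
grip_force: 30.8
```

Call:
apply_moves(rows=[0,0,0,0,0,0,0,0,0,0,0,0,0,0,0,0,0,0,0,0,0,0,0,0,0,0,0,0,0,0], grip=0.66)

```text
t: 10.55
tool_pos: [0.5971, -0.1999, 0.0959]
tool_rot: [3.138, -0.159, 0.0]
contact_force: [0.4, -0.2, -0.5]
opening: 0.0561
grip_force: 0.0
```

Call:
apply_moves(rows=[0,0,-0.03,0,0,0,0,0,-0.1,0,0,0,0,0,-0.17,0,0,0,0,0,-0.2,0,0,0,0,0,-0.2,0,0,0])

```text
t: 11.05
tool_pos: [0.599, -0.2008, 0.2214]
tool_rot: [3.134, -0.159, 0.013]
contact_force: [0.5, -0.5, 0.2]
opening: 0.0567
grip_force: 0.0
```

```bash
python3 -c "
from h import *
print(ctrl.get_obs()['tool_pos'])
go((.559,.3945,.2,0))"
```

```text
[ 0.59901379 -0.20079611  0.22143348]
[-0.1669 -0.9804  0.0314] [ 0.0022 -0.0053 -0.0644]
```

Call:
apply_moves(rows=[-0.166,-0.98,0.03,0,0,-0.064,-0.166,-0.98,0.03,0,0,-0.064,-0.166,-0.98,0.03,0,0,-0.064,-0.166,-0.98,0.03,0,0,-0.064,-0.166,-0.98,0.03,0,0,-0.064,-0.166,-0.98,0.03,0,0,-0.064,-0.166,-0.98,0.03,0,0,-0.064,-0.166,-0.98,0.03,0,0,-0.064,-0.166,-0.98,0.03,0,0,-0.064,-0.166,-0.98,0.03,0,0,-0.064,-0.166,-0.98,0.03,0,0,-0.064,-0.166,-0.98,0.03,0,0,-0.064,-0.166,-0.98,0.03,0,0,-0.064,-0.166,-0.98,0.03,0,0,-0.064,-0.166,-0.98,0.03,0,0,-0.064,-0.166,-0.98,0.03,0,0,-0.064], grip=1)

```text
t: 12.65
tool_pos: [0.5575, 0.3937, 0.1971]
tool_rot: [3.141, -0.004, -0.002]
contact_force: [0.4, -0.1, 0.6]
opening: 0.0853
grip_force: 0.0
```

Run:
```python
from h import *
print(ctrl.get_obs()['tool_pos'],ctrl.get_obs()['opening'])
go((.559,.3945,.090,0))
p,d=ctrl.get_image('scene');cv2.imwrite('pics/s4.png',p)
```

```text
[0.55750583 0.39368672 0.19712437] 0.08525599103405436
[ 0.0027 -0.0015  0.1785] [ 0.0005  0.0007 -0.0015]
```

View pics/s4.png

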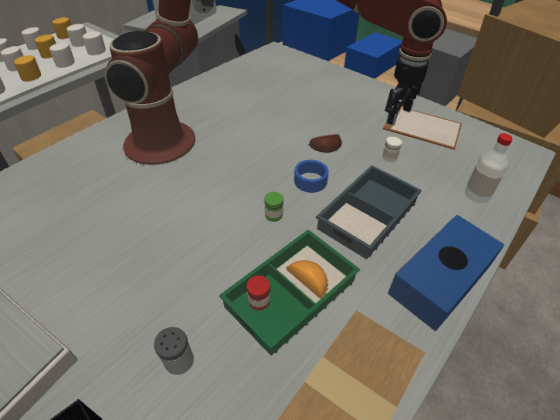

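The red pot stands upright at (259,292) in the bare bay, and the gripper is over the white pot (393,148).

Call:
apply_moves(rows=[0.0025,-0.0015,0.06,0,0,0,0.0025,-0.0015,0.11,0,0,0,0.0025,-0.0015,0.15,0,0,0,0.0025,-0.0015,0.17,0,0,0,0.0025,-0.0015,0.178,0,0,0,0.0025,-0.0015,0.178,0,0,0])

```text
t: 13.3
tool_pos: [0.5592, 0.3957, 0.0912]
tool_rot: [-3.142, 0.002, -0.0]
contact_force: [-0.3, 0.2, 0.7]
opening: 0.085
grip_force: 0.0
```

Call:
apply_moves(rows=[0,0,0,0,0,0,0,0,0,0,0,0,0,0,0,0,0,0,0,0,0,0,0,0,0,0,0,0,0,0,0,0,0,0,0,0,0,0,0,0,0,0], grip=0.3)

```text
t: 14.0
tool_pos: [0.5597, 0.3966, 0.0926]
tool_rot: [-3.14, 0.001, -0.003]
contact_force: [0.2, 0.4, 5.0]
opening: 0.0435
grip_force: 30.9
```

```bash
python3 -c "
from h import *
go((.559,.3945,.22,-5.8),(.6598,-.2059,.22,-5.8))"
```

```text
[-0.0007  0.0032 -0.2123] [-0.0008 -0.0012  0.064 ]
[ 0.168   1.0038 -0.2132] [-0.0008 -0.0012  0.064 ]
```

Call:
apply_moves(rows=[0,0,-0.03,0,0,0,0,0,-0.09,0,0,0,0,0,-0.16,0,0,0,0,0,-0.212,0,0,0,0.168,1,-0.212,0,0,0.064,0.168,1,-0.212,0,0,0.064,0.168,1,-0.212,0,0,0.064,0.168,1,-0.212,0,0,0.064,0.168,1,-0.212,0,0,0.064,0.168,1,-0.212,0,0,0.064,0.168,1,-0.212,0,0,0.064,0.168,1,-0.212,0,0,0.064,0.168,1,-0.212,0,0,0.064,0.168,1,-0.212,0,0,0.064,0.168,1,-0.212,0,0,0.064,0.168,1,-0.212,0,0,0.064,0.168,1,-0.212,0,0,0.064,0.168,1,-0.212,0,0,0.064,0.168,1,-0.212,0,0,0.064,0.168,1,-0.212,0,0,0.064])

```text
t: 16.0
tool_pos: [0.6591, -0.2022, 0.2181]
tool_rot: [-3.137, 0.156, 0.001]
contact_force: [0.1, 0.1, -0.8]
opening: 0.0434
grip_force: 31.1
```

```bash
python3 -c "
from h import *
print(ctrl.get_obs()['tool_pos'],ctrl.get_obs()['opening'])
go((.6598,-.2059,.098,-5.8))"
```

```text
[ 0.65908023 -0.20218307  0.2181346 ] 0.04343274978101693
[0.0019 0.0062 0.2002] [-0.0004  0.0004  0.0012]
```

Call:
apply_moves(rows=[0.002,0.006,0.06,0,0,0,0.002,0.006,0.11,0,0,0,0.002,0.006,0.15,0,0,0,0.002,0.006,0.177,0,0,0,0.002,0.006,0.192,0,0,0,0.002,0.006,0.199,0,0,0,0.002,0.006,0.202,0,0,0,0.002,0.006,0.202,0,0,0])

```text
t: 16.8
tool_pos: [0.6608, -0.2079, 0.0982]
tool_rot: [3.137, -0.159, 0.003]
contact_force: [0.0, -0.5, -1.3]
opening: 0.0435
grip_force: 31.1
```

Call:
apply_moves(rows=[0,0,0,0,0,0,0,0,0,0,0,0,0,0,0,0,0,0,0,0,0,0,0,0,0,0,0,0,0,0], grip=0.66)

```text
t: 17.3
tool_pos: [0.6602, -0.2078, 0.0972]
tool_rot: [3.137, -0.159, 0.0]
contact_force: [-0.6, 0.2, -0.1]
opening: 0.0564
grip_force: 0.0
```

Call:
apply_moves(rows=[0,0,-0.03,0,0,0,0,0,-0.1,0,0,0,0,0,-0.17,0,0,0,0,0,-0.2,0,0,0,0,0,-0.2,0,0,0,0,0,-0.2,0,0,0])

```text
t: 17.9
tool_pos: [0.6598, -0.2076, 0.2167]
tool_rot: [-3.137, 0.159, 0.001]
contact_force: [-0.7, -0.4, -0.3]
opening: 0.0562
grip_force: 0.0
```

```bash
python3 -c "
from h import *
print(ctrl.get_obs()['tool_pos'])
go((.459,.0,.2,0))"
```

```text
[ 0.6597805  -0.20760683  0.216727  ]
[-0.3679 -0.3104  0.0281] [-0.0001  0.0003 -0.0645]
```

Call:
apply_moves(rows=[-0.368,-0.31,0.028,0,0,-0.0645,-0.368,-0.31,0.028,0,0,-0.0645,-0.368,-0.31,0.028,0,0,-0.0645,-0.368,-0.31,0.028,0,0,-0.0645,-0.368,-0.31,0.028,0,0,-0.0645,-0.368,-0.31,0.028,0,0,-0.0645,-0.368,-0.31,0.028,0,0,-0.0645,-0.368,-0.31,0.028,0,0,-0.0645,-0.368,-0.31,0.028,0,0,-0.0645], grip=1)

```text
t: 18.8
tool_pos: [0.4593, -0.0008, 0.1993]
tool_rot: [-3.142, 0.001, 0.002]
contact_force: [-1.0, -0.7, 1.5]
opening: 0.0851
grip_force: 0.0
```

```bash
python3 -c "
from h import *
print(ctrl.get_obs()['tool_pos'],ctrl.get_obs()['opening'])
go((.459,.0,.09,0))
p,d=ctrl.get_image('scene');cv2.imwrite('pics/s5.png',p)"
```

```text
[ 0.45928793 -0.00075795  0.19931381] 0.08510104457662789
[-0.0002 -0.0013  0.1822] [-0.      0.001  -0.0003]
```

View pics/s5.png

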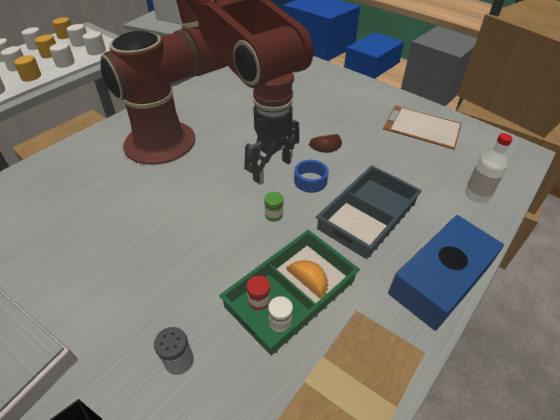

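The green order is complete: red at (259,292) and white at (280,313), both upright. The gripper is over the green pot at (274,206).

Call:
apply_moves(rows=[0,-0.001,0.06,0,0,0,0,-0.001,0.11,0,0,0,0,-0.001,0.15,0,0,0,0,-0.001,0.175,0,0,0,0,-0.001,0.182,0,0,0,0,-0.001,0.182,0,0,0])

```text
t: 19.45
tool_pos: [0.4594, -0.0003, 0.0905]
tool_rot: [-3.141, 0.002, 0.002]
contact_force: [0.3, 0.3, -0.4]
opening: 0.0853
grip_force: 0.0
```

Call:
apply_moves(rows=[0,0,0,0,0,0,0,0,0,0,0,0,0,0,0,0,0,0,0,0,0,0,0,0,0,0,0,0,0,0,0,0,0,0,0,0,0,0,0,0,0,0], grip=0.3)

```text
t: 20.15
tool_pos: [0.4601, 0.0001, 0.0922]
tool_rot: [3.141, 0.0, 0.003]
contact_force: [-0.0, 0.1, 6.5]
opening: 0.0433
grip_force: 30.7
```

```bash
python3 -c "
from h import *
go((.459,0,.2,0),(.6355,.214,.2,0))"
```

```text
[-0.0015  0.0002 -0.1796] [ 0.0003 -0.0014  0.0001]
[ 0.2927 -0.3564 -0.1791] [ 0.0003 -0.0014  0.0001]
```

Call:
apply_moves(rows=[0,0,-0.03,0,0,0,0,0,-0.09,0,0,0,0,0,-0.16,0,0,0,0,0,-0.18,0,0,0,0.293,-0.356,-0.18,0,0,0,0.293,-0.356,-0.18,0,0,0,0.293,-0.356,-0.18,0,0,0,0.293,-0.356,-0.18,0,0,0,0.293,-0.356,-0.18,0,0,0,0.293,-0.356,-0.18,0,0,0,0.293,-0.356,-0.18,0,0,0,0.293,-0.356,-0.18,0,0,0,0.293,-0.356,-0.18,0,0,0])

```text
t: 21.45
tool_pos: [0.634, 0.213, 0.1979]
tool_rot: [3.141, -0.001, -0.003]
contact_force: [-0.3, -0.7, -1.0]
opening: 0.0434
grip_force: 31.0
```

```bash
python3 -c "
from h import *
print(ctrl.get_obs()['tool_pos'],ctrl.get_obs()['opening'])
go((.6355,.214,.0965,0))"
```

```text
[0.63402429 0.21295073 0.19793685] 0.04342111021431325
[ 0.0028 -0.0019  0.1691] [ 0.0004  0.0013 -0.0004]
```

Call:
apply_moves(rows=[0.002,-0.001,0.06,0,0,0,0.002,-0.001,0.1,0,0,0,0.002,-0.001,0.135,0,0,0,0.002,-0.001,0.155,0,0,0,0.002,-0.001,0.165,0,0,0,0.002,-0.001,0.17,0,0,0,0.002,-0.001,0.1715,0,0,0,0.002,-0.001,0.1715,0,0,0])

```text
t: 22.25
tool_pos: [0.6369, 0.2145, 0.0973]
tool_rot: [-3.141, 0.0, -0.003]
contact_force: [0.5, -0.6, -1.6]
opening: 0.0436
grip_force: 31.0
```

Call:
apply_moves(rows=[0,0,0,0,0,0,0,0,0,0,0,0,0,0,0,0,0,0,0,0,0,0,0,0,0,0,0,0,0,0], grip=0.66)

```text
t: 22.75
tool_pos: [0.6362, 0.2145, 0.0962]
tool_rot: [3.142, 0.0, 0.0]
contact_force: [0.1, -0.4, 0.1]
opening: 0.0566
grip_force: 0.0
```

Call:
apply_moves(rows=[0,0,-0.03,0,0,0,0,0,-0.1,0,0,0,0,0,-0.17,0,0,0,0,0,-0.2,0,0,0,0,0,-0.2,0,0,0,0,0,-0.2,0,0,0])

```text
t: 23.35
tool_pos: [0.6359, 0.2144, 0.2158]
tool_rot: [3.142, 0.0, -0.001]
contact_force: [-0.6, -0.1, -0.4]
opening: 0.0561
grip_force: 0.0
```

```bash
python3 -c "
from h import *
print(ctrl.get_obs()['tool_pos'])
go((.3955,.310,.2,56))"
```

```text
[0.63588987 0.21437586 0.21582305]
[-0.4006 -0.1594  0.0265] [-1.000e-04  3.000e-04 -6.222e-01]
```

Call:
apply_moves(rows=[-0.4,-0.159,0.026,0,0,-0.622,-0.4,-0.159,0.026,0,0,-0.622,-0.4,-0.159,0.026,0,0,-0.622,-0.4,-0.159,0.026,0,0,-0.622,-0.4,-0.159,0.026,0,0,-0.622,-0.4,-0.159,0.026,0,0,-0.622,-0.4,-0.159,0.026,0,0,-0.622,-0.4,-0.159,0.026,0,0,-0.622,-0.4,-0.159,0.026,0,0,-0.622,-0.4,-0.159,0.026,0,0,-0.622], grip=1)

```text
t: 24.35
tool_pos: [0.3961, 0.3094, 0.1995]
tool_rot: [2.775, 1.472, -0.003]
contact_force: [0.3, 0.0, -0.3]
opening: 0.0855
grip_force: 0.0
```

Run:
```python
from h import *
z=np.load('top0.npz');P=cloud('top',z['d'])
u,v=138,250;m=np.zeros(z['d'].shape,np.uint8);m[v-28:v+28,u-28:u+28]=1
m=(m*((P[...,2]>.008)&(P[...,2]<.045))).astype(np.uint8)
k,l,s,_=cv2.connectedComponentsWithStats(m);i=1+np.argmax(s[1:,4])
q=cv2.minAreaRect(P[l==i][:,:2].astype(np.float32)*1000);print(q)
go((.3955,.310,.1,56),(.3955,.310,.081,56))
p,d=ctrl.get_image('scene');cv2.imwrite('pics/s6.png',p)
```

```text
((396.0408935546875, 312.638427734375), (97.50251007080078, 49.23553466796875), 56.83160400390625)
[ 0.0005 -0.0013  0.1658] [-0.0005  0.0011 -0.0013]
[ 0.0006 -0.0013  0.1975] [-0.0005  0.0011 -0.0013]
```

View pics/s6.png

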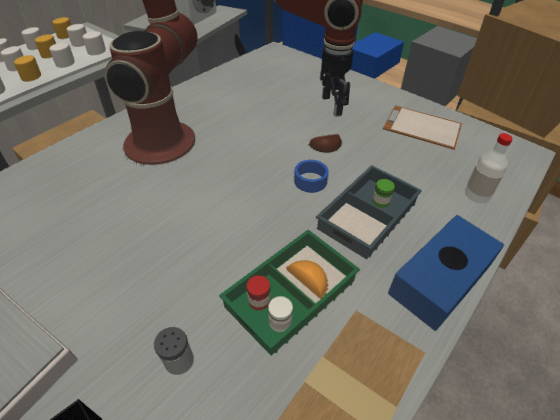

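The green pot is upright at (384,191) in the grey crate's bare bay, and the gripper is above the brown pastry at (325,142).

Call:
apply_moves(rows=[0.0025,-0.0025,0.06,0,0,-0.01,0.0025,-0.0025,0.11,0,0,-0.01,0.0025,-0.0025,0.15,0,0,-0.01,0.0025,-0.0025,0.18,0,0,-0.01,0.0025,-0.0025,0.193,0,0,-0.01,0.0025,-0.0025,0.196,0,0,-0.01,0.0025,-0.0025,0.196,0,0,-0.01])

```text
t: 25.1
tool_pos: [0.3963, 0.3121, 0.0835]
tool_rot: [-2.763, -1.495, -0.001]
contact_force: [-0.6, 0.3, -0.9]
opening: 0.0855
grip_force: 0.0
```

Call:
apply_moves(rows=[0,0,0,0,0,0,0,0,0,0,0,0,0,0,0,0,0,0,0,0,0,0,0,0,0,0,0,0,0,0,0,0,0,0,0,0,0,0,0,0,0,0,0,0,0,0,0,0], grip=0.4)

```text
t: 25.9
tool_pos: [0.3965, 0.3124, 0.0841]
tool_rot: [-2.762, -1.496, -0.003]
contact_force: [-1.1, -0.4, 5.5]
opening: 0.0514
grip_force: 33.4
```

```bash
python3 -c "
from h import *
go((.396,.3115,.21,57),(.6355,.096,.21,0))"
```

```text
[-1.300e-03  2.000e-04 -2.098e-01] [ 0.0005 -0.001  -0.0013]
[-0.0841  0.5308 -0.2095] [-0.     -0.0012  0.6321]
```

Call:
apply_moves(rows=[0,0,-0.02,0,0,0,0,0,-0.06,0,0,0,0,0,-0.12,0,0,0,0,0,-0.18,0,0,0,0,0,-0.21,0,0,0,-0.084,0.531,-0.21,0,0,0.632,-0.084,0.531,-0.21,0,0,0.632,-0.084,0.531,-0.21,0,0,0.632,-0.084,0.531,-0.21,0,0,0.632,-0.084,0.531,-0.21,0,0,0.632,-0.084,0.531,-0.21,0,0,0.632,-0.084,0.531,-0.21,0,0,0.632,-0.084,0.531,-0.21,0,0,0.632,-0.084,0.531,-0.21,0,0,0.632,-0.084,0.531,-0.21,0,0,0.632,-0.084,0.531,-0.21,0,0,0.632])

```text
t: 27.5
tool_pos: [0.6342, 0.0967, 0.2089]
tool_rot: [-3.141, -0.003, 0.001]
contact_force: [-0.2, 0.0, -0.7]
opening: 0.0512
grip_force: 32.5
```

```bash
python3 -c "
from h import *
print(ctrl.get_obs()['tool_pos'],ctrl.get_obs()['opening'])
go((.6355,.096,.0885,0))"
```

```text
[0.63417928 0.09669537 0.20887078] 0.05124830848678389
[0.0023 0.0012 0.2006] [-0.0001  0.0004  0.0013]
```

Call:
apply_moves(rows=[0.002,0.001,0.06,0,0,0,0.002,0.001,0.11,0,0,0,0.002,0.001,0.15,0,0,0,0.002,0.001,0.177,0,0,0,0.002,0.001,0.192,0,0,0,0.002,0.001,0.199,0,0,0,0.002,0.001,0.202,0,0,0,0.002,0.001,0.202,0,0,0])

```text
t: 28.3
tool_pos: [0.637, 0.0951, 0.0888]
tool_rot: [-3.142, -0.0, -0.003]
contact_force: [-0.7, 0.2, 0.0]
opening: 0.0517
grip_force: 32.5
```

Call:
apply_moves(rows=[0,0,0,0,0,0,0,0,0,0,0,0,0,0,0,0,0,0,0,0,0,0,0,0,0,0,0,0,0,0], grip=0.73)

```text
t: 28.8
tool_pos: [0.6364, 0.095, 0.0879]
tool_rot: [-3.142, 0.0, -0.0]
contact_force: [-0.4, -0.5, -0.5]
opening: 0.0625
grip_force: 0.0
```

Call:
apply_moves(rows=[0,0,-0.03,0,0,0,0,0,-0.1,0,0,0,0,0,-0.17,0,0,0,0,0,-0.25,0,0,0,-0.3,0,-0.25,0,0,0,-0.3,0,-0.25,0,0,0,-0.3,0,-0.25,0,0,0,-0.3,0,-0.25,0,0,0,-0.3,0,-0.25,0,0,0,-0.3,0,-0.25,0,0,0,-0.3,0,-0.25,0,0,0,-0.3,0,-0.25,0,0,0])

```text
t: 30.0
tool_pos: [0.4574, 0.095, 0.2385]
tool_rot: [-3.142, 0.0, -0.001]
contact_force: [-0.1, 0.3, 0.5]
opening: 0.0626
grip_force: 0.0
```

Run:
```python
from h import *
p,d=ctrl.get_image('scene');cv2.imwrite('pics/s7.png',cv2.resize(p[110:370,130:450],None,fx=2,fy=2))
P=cloud('scene',d)
c={'red':(258,284),'white':(280,304),'green':(384,186),'yel':(307,277)}
for n,(u,v) in c.items(): print(n,np.median(P[v-2:v+3,u-2:u+3].reshape(-1,3),0).round(3))
```

```text
red [ 0.597 -0.2    0.065]
white [ 0.656 -0.205  0.064]
green [0.636 0.206 0.065]
yel [ 0.645 -0.107  0.032]
```

View pics/s7.png

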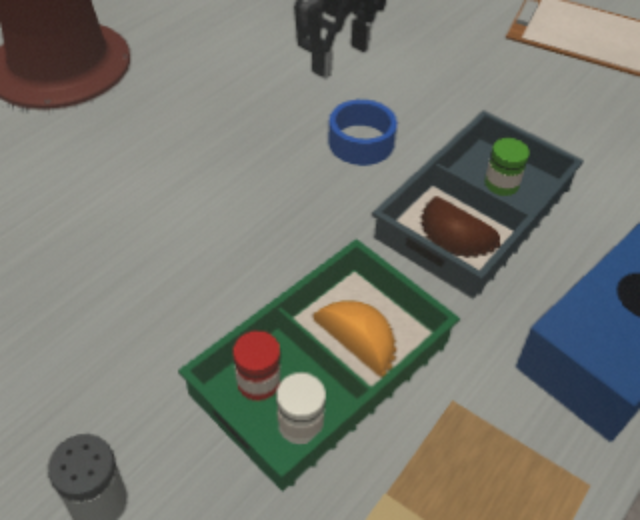

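All five items sit flat or upright in the right bays. In the crop, red is at (257,365), white (301,407), yellow (358,335), brown (460,226) and green (508,165). The pot tops measure 64–65 mm as they should, and the tape roll and shaker have not moved.

```bash
python3 -c "
from station import ctrl
print(ctrl.finish_job())"
```

```text
the job is handed in; nothing more can be done
None
```

Both orders are made up and the job is handed in at about 30 s on the clock: the last picture shows every item in its correct bay, flat or upright, with the shaker and tape roll where they stood; the hand-in gave no verdict.

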